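# Pack the slim nut driver from the light stand into the tool case

## Robot

A 6-joint arm with a two-finger parallel gripper is mounted at the origin on a cart in front of the work surface, level with it; the furniture and walls round the work are solid. World frame = base frame: x ahead of the robot, y to its left, z up, the work surface at z = 0. Lengths are in mm, angles in rad, forces in N, time in s.
With the tool pointing down it reaches from about 300 to 875 mm from the base axis. Payload 4.2 kg.
Tool frame: the origin (TCP) lies midway between the tips of the shut fingers; the grasp point (between the pads) lies 19 mm behind it; z points along the fingers, y is the line along which they close (so a half turn about z gives the same grasp; the last joint's range is limited). The gripper opens to 85 mm and grips with 20 to 120 N. Pads are 22 mm wide; open, the fingers measure 114 mm over their backs; the gripper's body (76 mm by 85 mm) begins 54 mm behind the grasp point. The pads swing forward as they close: fully open they stand 13 mm farther back than shut.
Start: joints at [1.115, 0.32, 1.565, -0, 1.257, -0.02], TCP at [242.732, 521.27, 231.338] pointing down, gripper open.
Joint ranges: [-3.11, 3.11], [-0.84, 2.01], [0.21, 2.61], [-1.34, 4.49], [0.05, 2.63], [-2.56, 2.56]. Speed limits (rad/s): [2.57, 2.57, 3.14, 3.14, 3.14, 3.14].

## Interface

Orientations are given as a unit quaternion [w, x, y, z].
In Python, from station import observe, cams, arm gives the robot as it stands.
- The arm moves only by the tool carry_out, never from a script. Its argument "plan" is one flat list of numbers, 7 for each row, row after row: the shift along the tool's x, y, z in mm, then the turn, a rotation vector about the tool's x, y, z in degrees, then the opening, from 0 (shut) to 1 (fully open). In form: [dx, dy, dz, rx, ry, rz, gripper, dx, dy, dz, rx, ry, rz, gripper, ...]. A call has exactly 8 rows; each row shifts and turns the commanded pose from where the row before left it, along the tool's axes as they then stand; what a row does not reach is not made up. A row lasts 1/12 s, in which the tool goes at most 41.7 mm and 7.16 degrees, less where a joint would pass 70% of its speed; a pose out of reach is approached as far as the arm can. A call with a gripper value outside its range is refused whole. The fingers move at their own pace and stop on an object; the grip force is fixed at half the most. Time passes only in rows, so rows that do not move let the fingers close, or fill a call up. It gives the time, the measured TCP pose, the force, the opening and the grip force at its end, in the units of the state.
- observe(): the state, without advancing time (a new reading comes with each control period).
- cams.capture(name): name is "side" or "top" or "wrist"; returns (picture, depth): 400x640x3 uint8, red, green, blue; 400x640 float32, mm along the optical axis (not along the pixel's ray), 0 where there is no reading.
- cams.calibration(name): a dict with "fx", "fy", "cx", "cy" (pixels), "rvec" (rotation vector, rad) and "tvec" (3), from world to camera coordinates, as OpenCV has them. Camera axes: x right, y down, z forward; pixel columns grow to the right and rows downward; lengths in mm; the calibration is good to about 2 mm. A picture is of the moment at which its call begins: read the wrist's pose just before it. calibration takes no time and is no camera call; for the wrist camera it gives the pose at the moment of the call.
- arm.job_done(): hands the job in; it is judged then, once.
The state is a dict: "time": time; "joints": joint angles; "joint_velocities": joint speeds; "joint_efforts": joint torques, N m; "tool_pos": TCP position; "orientation": TCP orientation; "contact_force": force on the tool from outside, world axes, zero at the start; "ft_torque": the same for the moment, N m; "opening": finger opening in mm; "grip_force": force on a finger pad.
Only numpy, scipy, OpenCV 4.12 (cv2) and the standard library are available. Lean on these libraries where they do the work, as an engineer would, in place of code of your own. Each camera call takes 0.05 s, during which the arm holds its last target. There are 200 camera calls.

## Task

Draw the slim nut driver straight out of its slanted socket, along its own axis, so that the light stand stays upright where it is and the thick driver stays in it. Lay the slim driver down in the open bay of the tool case, without dropping it from a height, and let go of it, then slide the flat cover fully shut over it. Leave the bottle and the small pot alone.

Things in the scene. Friction and masses are not known exactly. Their poses are not given: they have to be found in the camera images.
- stand: Light (0.14 kg) loose aluminium stand, base plate 140 x 104 x 3 mm (x -72 to 68), with two slanted square tubes side by side, 66 mm apart, 70 mm long, 15 mm outside, 9 mm square bore. Origin at bench level midway below the tube mouths; z up. Mouths at (0, +-33, 70) mm; both tubes lean 45 degrees, axis direction out of the mouth (-0.707, 0, 0.707) in the stand's frame.
- slim_driver: Slimmer, shorter of the two black-handled nut drivers (in either tube), 158 mm long, 45 g. Handle 16 mm thick, 80 mm long; steel shank 6 mm thick (7 at its end), 78 mm long, loose in the tube. Origin on the axis at the shoulder of handle and shank, which rests on the tube's mouth; z along the axis: handle 0 to 80, shank -78 to 0 mm. The shank leaves the tube after 80 mm of travel along z.
- slim_driver_tip (a point): End of the slim driver's shank, 78 mm below its origin.
- slim_driver_butt (a point): Outer end of the slim driver's handle, 80 mm above its origin.
- thick_driver: The other nut driver, which stays: handle 26 mm in diameter, 95 mm long, same shank, 0.08 kg. Origin and axes as on the slim driver.
- case: Low grey tool case, fixed, 206 mm along its x, 196 along its y, 32 high. Origin at bench level under the centre of its open bay, z up. Bay 206 x 100 mm outside, 196 x 90 inside (walls 5 mm), floor 5 mm and rim 32 mm above the bench. Beside it at +y (50 to 146 mm) a closed compartment of the same height, on which the open cover lies.
- cover (a joint): Flat aluminium cover, 202 x 97 x 3 mm, top face 37 mm above the bench, sliding along the case's y with about 1 N of friction; stays where left. 0 = shut over the bay, 0.094 m = fully open over the closed compartment.
- cover_rib (a point): Top middle of the straight raised rib on the cover, 55 mm above the bench. The rib is 90 mm long (case x), 8 mm thick (case y), rises 18 mm above the cover, and lies 34 mm to the +y side of the cover's middle. Push it towards the case's -y to shut the cover.
- left_mouth (a point): Centre of the mouth of the stand's tube at its +y side.
- right_mouth (a point): Centre of the mouth of the stand's tube at its -y side.
- bottle: White plastic bottle with a thin pointed spout, 54 mm in diameter, 132 mm tall, behind the work. Origin at the centre of its foot.
- pot: Small round pot, 54 mm in diameter, 27 mm tall, between the work and the robot. Origin at the centre of its foot.

How it is judged (in metres and radians):
On the way, in this order (a step that is already met when the one before it is completed fails the run):
1. the slim driver is drawn clear of its tube and the stand is upright (distance between slim_driver and stand above 0.16 m and angle between stand's own z axis and vertical below 0.1 rad), for 0.1 s.
2. the slim driver lies let go inside the bay with the cover still open (z of each of slim_driver_tip, slim_driver_butt in the frame of case below 0.03 m and y of slim_driver in the frame of case between -0.046 and 0.046 m and x of slim_driver in the frame of case between -0.1 and 0.1 m and contact force between the fingers and slim_driver below 0.1 N and linear speed of slim_driver below 0.03 m/s and value of joint cover above 0.06 m), for 0.2 s.
At the end, for the whole second after the job is handed in: The slim driver lies flat and at rest wholly inside the bay, the cover is shut to within 4 mm, the stand is upright within 30 mm of where it stood, and the thick driver is still fully seated (within 8 mm) in the stand (value of joint cover below 0.004 m and z of each of slim_driver_tip, slim_driver_butt in the frame of case below 0.03 m and y of slim_driver in the frame of case between -0.046 and 0.046 m and x of slim_driver in the frame of case between -0.1 and 0.1 m and linear speed of slim_driver below 0.02 m/s and angle between stand's own z axis and vertical below 0.05 rad and distance of stand from where it was at the start of the episode below 0.03 m and (distance between thick_driver and left_mouth below 0.008 m or distance between thick_driver and right_mouth below 0.008 m)); the robot touches nothing.
It fails at once if the stand tips by more than about 11 degrees (angle between stand's own z axis and vertical above 0.2 rad).
It fails at once if the stand is dragged or lifted more than 30 mm from where it stood (distance of stand from where it was at the start of the episode above 0.03 m).
It fails at once if the thick driver is pulled from the stand or carried away (distance of thick_driver from where it was at the start of the episode above 0.04 m).
It fails at once if the slim driver is dropped from a height of more than about 5 cm (linear speed of slim_driver above 1 m/s and contact force between the fingers and slim_driver below 0.1 N).
It fails at once if the bottle or the pot is knocked (moved more than 30 mm) (distance of any of bottle, pot from where it was at the start of the episode above 0.03 m).
It also fails if it takes over 51 s, if anything falls off the work surface, if the arm or the gripper's body presses on something with over 40 N, if the wrist force passes 120 N, or if a joint passes its speed limit or range.

## Working session

There is one attempt and no reset: what is moved stays moved. The work goes in short steps, Python scripts to look and compute and a tool call to move; the robot and the scene stay as the last step left them, time stands still between calls to the robot, and variables do not carry over. Pictures are saved under pics/ and viewed, at most 10 in all, crops included, and the job is handed in when it is done.

Besides the shell and the picture viewer there is one more tool, called after "Request:" by a JSON object that holds its "name" and its "arguments", one argument or row to a line. carry_out: Moves the arm, as the interface text tells. Its arguments: {"type":"object","properties":{"plan":{"type":"array","items":{"type":"number"}}},"required":["plan"]}

```bash
ls; mkdir -p pics; python3 - <<'E'
from station import observe,cams,arm
import cv2,numpy as np
print(observe())
for n in("top","side"):
    p,d=cams.capture(n); cv2.imwrite(f"pics/{n}0.png",p[:,:,::-1]); np.save(f"pics/{n}0.npy",d)
    print(n,cams.calibration(n), (d>0).mean())
E
```

```text
pics
{'time': 0.0, 'joints': array([ 1.11499466e+00,  3.20294771e-01,  1.56566249e+00,  4.84508628e-06,
        1.25740047e+00, -1.99710268e-02]), 'joint_velocities': array([ 2.51899126e-03,  7.51627941e-04, -1.42571364e-03, -4.28764709e-05,
       -2.08870832e-03,  5.77079701e-04]), 'joint_efforts': array([ 4.03538652e-04, -4.15519917e+01, -2.34164572e+01,  6.67498875e-05,
        8.22332629e-03,  6.21293523e-07]), 'tool_pos': array([242.51973579, 520.83420008, 230.48703242]), 'orientation': array([-2.10207859e-04,  2.16195363e-01,  9.76349725e-01, -8.57139752e-04]), 'contact_force': array([-0.40746676, -0.36286962,  0.02083369]), 'ft_torque': array([0.06413573, 0.05136745, 0.031123  ]), 'grip_force': 0.0, 'opening': 85.27202076009904}
top {'fx': 376.83095217435283, 'fy': 376.83095217435283, 'cx': 324.63825777461835, 'cy': 200.45418889574793, 'rvec': array([ 2.12054617, -2.12558179,  0.16028881]), 'tvec': array([-111.49124243,  566.04520712,  841.68232655])} 0.9958828125
side {'fx': 374.32123801909296, 'fy': 374.32123801909296, 'cx': 320.34509181616926, 'cy': 200.94762947785065, 'rvec': array([-0.00372728,  2.63254309, -1.70961838]), 'tvec': array([577.27804602, 129.72435615, 793.78378172])} 0.99597265625
```

View pics/top0.png

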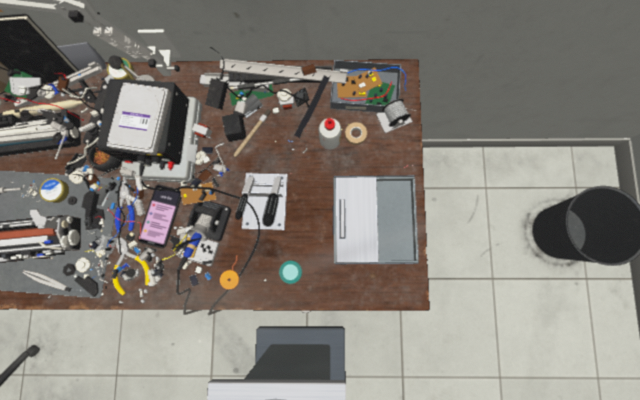

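View pics/side0.png

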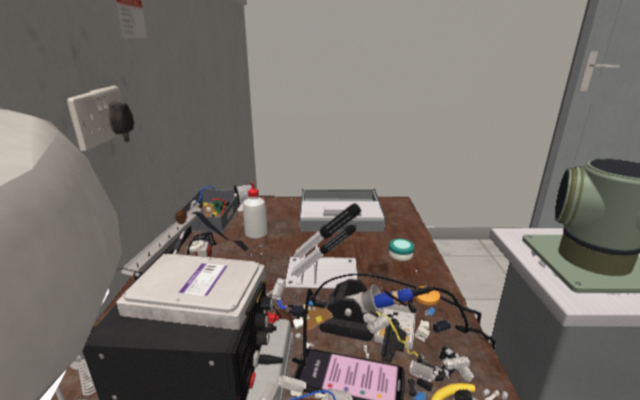

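The top view shows the stand at about (265,201), with two handles leaning toward the robot at (247,205) and (271,207). The case is at (375,219), its bay on the right and the rib at x≈342. The pot is at (290,271) and the bottle at (330,132). Next I'll measure these with depth.

```bash
cat > h.py <<'E'
import numpy as np,cv2
from station import observe,cams,arm
def world(n,d,cal=None):
    c=cal or cams.calibration(n); R=cv2.Rodrigues(c["rvec"])[0]
    v,u=np.mgrid[:d.shape[0],:d.shape[1]]
    P=np.stack([(u-c["cx"])/c["fx"]*d,(v-c["cy"])/c["fy"]*d,d],-1)
    return (P-c["tvec"])@R
def axis(P):
    m=P.mean(0); w,s,vt=np.linalg.svd(P-m); a=vt[0]; a=a*np.sign(a[2]) ; t=(P-m)@a
    return m,a,t.min(),t.max()
E
python3 - <<'E'
from h import *
for n in("top","side"):
    p=cv2.imread(f"pics/{n}0.png"); W=world(n,np.load(f"pics/{n}0.npy"))
    g=p.max(2)
    if n=="top": 
        box=(slice(160,240),slice(238,292)); 
        for px in [(265,180),(285,225),(375,219),(360,219),(342,219),(405,219),(395,200),(330,122),(290,271)]: print(px,W[px[1],px[0]].round(1))
    else: box=(slice(195,290),slice(285,365))
    m=np.zeros(g.shape,bool); m[box]=True
    m&=(g<70)&(W[...,2]>45)&(W[...,2]<200)
    k,l,st,_=cv2.connectedComponentsWithStats(m.astype(np.uint8))
    for i in range(1,k):
        if st[i,4]>25: 
            P=W[l==i]; print(n,st[i],[x.round(2) for x in axis(P)],P.min(0).round(0),P.max(0).round(0))
    x0,y0=box[1].start,box[0].start
    c=cv2.resize(p[box[0],box[1]],None,fx=5,fy=5,interpolation=cv2.INTER_CUBIC); cv2.imwrite(f"pics/{n}c.png",c)
a,b=cv2.imread("pics/topc.png"),cv2.imread("pics/sidec.png")
o=np.zeros((480,700,3),np.uint8);o[:400,:270]=a;o[:475,280:680]=b;cv2.imwrite("pics/crop0.png",o)
E
```

```text
(265, 180) [625.6  37.3   5.3]
(285, 225) [ 5.13e+02 -1.41e+01 -5.00e-01]
(375, 219) [ 522.6 -231.5   37.2]
(360, 219) [ 522.7 -196.1   37.1]
(342, 219) [ 520.9 -153.2   53.4]
(405, 219) [ 526.4 -308.3    4.6]
(395, 200) [ 573.3 -285.2    5.9]
(330, 122) [ 728.6 -126.5  128.2]
(290, 271) [401.9 -31.3  28.3]
top [238 194   9  26 109] [array([545.72,  69.47, 104.49]), array([-0.77, -0.  ,  0.64]), np.float64(-43.07), np.float64(36.46)] [513.  64.  75.] [577.  76. 129.]
top [263 194  15  32 270] [array([534.34,   3.52, 117.16]), array([-0.78,  0.04,  0.63]), np.float64(-55.43), np.float64(36.95)] [499.  -6.  78.] [575.  15. 142.]
side [320 204  40  35 527] [array([540.08,  15.59, 103.61]), array([-0.74,  0.03,  0.67]), np.float64(-47.47), np.float64(46.39)] [502.   4.  64.] [578.  21. 139.]
side [320 225  36  29 340] [array([546.15,  77.29,  98.8 ]), array([-0.74,  0.01,  0.67]), np.float64(-40.21), np.float64(37.58)] [515.  66.  67.] [578.  82. 126.]
side [338 280  27  10 203] [array([524.57, 153.1 ,  53.27]), array([1.  , 0.09, 0.  ]), np.float64(-21.02), np.float64(23.77)] [503. 143.  45.] [548. 169.  63.]
```

View pics/crop0.png

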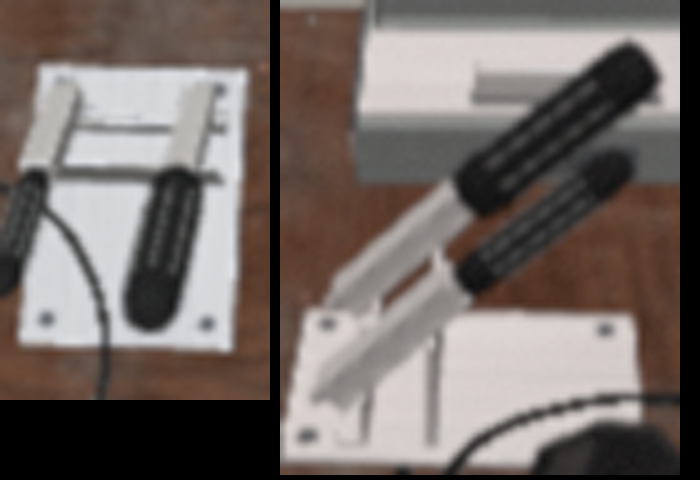

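The slim driver is the left one (+y), at y≈70 mm. Now the poses of the stand, case and rib.

```bash
python3 - <<'E'
from h import *
p=cv2.imread("pics/top0.png"); W=world("top",np.load("pics/top0.npy"))
def rect(m,name):
    P=W[m]; r=cv2.minAreaRect(P[:,:2].astype(np.float32)); print(name,m.sum(),np.round(r[0],1),np.round(r[1],1),round(r[2],1),"z",np.median(P[:,2]).round(1)); print("  ",np.percentile(P,[1,50,99],axis=0).round(1).tolist())
v,u=np.mgrid[:400,:640]
box=lambda a,b,c,d:(u>=a)&(u<b)&(v>=c)&(v<d)
def big(m):
    k,l,st,_=cv2.connectedComponentsWithStats(m.astype(np.uint8)); return l==1+st[1:,4].argmax()
X,Y,Z=W[...,0],W[...,1],W[...,2]
rect(big(box(230,300,160,240)&(p.min(2)>150)&(Z<15)),"plate")
rect(big(box(325,425,170,270)&(Z>24)&(Z<41)),"case")
rect(big(box(325,425,170,270)&(Z>35.5)&(Z<41)),"cover")
rect(box(325,425,170,270)&(Z>47),"rib")
rect(box(325,425,170,270)&(Z>1.5)&(Z<9)&(X>440)&(X<610)&(Y<-240)&(Y>-350),"bayfloor")
rect(box(310,345,110,155)&(Z>20),"bottle")
rect(box(270,310,255,290)&(Z>15),"pot")
# tall stuff near the stand / clutter heights
for n in("top","side"):
    V=world(n,np.load(f"pics/{n}0.npy")); 
    m=(V[...,0]>380)&(V[...,0]<700)&(V[...,1]>85)&(V[...,1]<260)&(V[...,2]>15)
    P=V[m]
    for x in range(380,700,40): print(n,x,[int(q[:,2].max()) if len(q:=P[(P[:,0]>=x)&(P[:,0]<x+40)&(P[:,1]>=y)&(P[:,1]<y+25)])>2 else 0 for y in range(85,260,25)])
# handle in side view: silhouette axis per crossing
E
```

```text
plate 978 [574.  38.] [103.5 141.1] 88.2 z 3.8
   [[504.5, -13.6, 0.1], [573.7, 29.7, 3.8], [643.7, 85.2, 8.4]]
case 4116 [ 524.9 -230.7] [196.9 209.6] 90.0 z 37.3
   [[420.2, -327.7, 27.0], [520.5, -192.8, 37.3], [627.1, -134.5, 40.7]]
cover 3099 [ 526.  -197.6] [125.2 202.7] 89.9 z 37.8
   [[424.8, -234.8, 35.6], [522.6, -189.1, 37.8], [626.6, -139.4, 40.7]]
rib 166 [ 490.3 -148.7] [ 15.8 154.6] 82.2 z 56.1
   [[414.7, -155.9, 52.7], [503.3, -151.1, 56.1], [566.4, -130.4, 923.2]]
bayfloor 2465 [ 525.5 -294.9] [168.  109.8] 0.1 z 5.4
   [[441.7, -346.6, 1.7], [523.6, -284.6, 5.4], [608.3, -241.1, 8.7]]
bottle 558 [ 613.4 -135.1] [392.   65.9] 8.2 z 85.7
   [[704.8, -149.9, 21.4], [720.2, -124.1, 85.7], [799.7, -80.4, 133.4]]
pot 428 [399.6 -67.5] [125.7  50.8] 89.9 z 27.2
   [[374.4, -130.4, 22.5], [399.7, -31.4, 27.2], [425.1, -5.3, 923.2]]
top 380 [0, 0, 0, 26, 93, 89, 0]
top 420 [0, 0, 37, 66, 89, 81, 33]
top 460 [0, 0, 59, 74, 75, 75, 34]
top 500 [0, 26, 64, 64, 65, 45, 0]
top 540 [0, 30, 56, 58, 63, 49, 0]
top 580 [0, 23, 54, 60, 60, 55, 46]
top 620 [0, 54, 51, 30, 54, 130, 169]
top 660 [0, 0, 31, 38, 59, 143, 170]
side 380 [0, 0, 0, 24, 91, 90, 0]
side 420 [0, 0, 29, 32, 86, 82, 31]
side 460 [0, 0, 54, 71, 72, 75, 44]
side 500 [0, 0, 62, 64, 66, 45, 0]
side 540 [0, 20, 53, 56, 61, 48, 0]
side 580 [0, 0, 51, 52, 57, 51, 46]
side 620 [0, 51, 50, 27, 52, 44, 165]
side 660 [0, 0, 31, 0, 0, 0, 166]
```

The plate's long axis is at yaw ≈ −1.8°, and its size matches the given 141 × 103.5 mm. That puts the left mouth at about (577,71,70) and the slim driver's axis along (−.707,.022,.707). The case centre in x is ≈525 mm and the rib is at y≈−151, so the bay centre is y≈−282. I'll write a small planning helper.

```bash
cat >> h.py <<'E'
from scipy.spatial.transform import Rotation as Ro, Slerp
def pose():
    s=observe(); q=s["orientation"]; return np.array(s["tool_pos"]),Ro.from_quat([q[1],q[2],q[3],q[0]])
def tool(alpha,yaw=-1.8):
    "tool y along world y (turned by yaw), z down, tilted alpha deg back to the robot"
    return Ro.from_euler("z",yaw,degrees=True)*Ro.from_matrix(np.array([[-1,0,0],[0,1,0],[0,0,-1.]]))*Ro.from_euler("y",alpha,degrees=True)
def rows(wp,start=None):
    "wp: (pos, Rot, n rows) ..."
    p,R=start or pose()
    for P,Q,n in wp:
        P=np.array(P,float); S=Slerp([0,1],Ro.concatenate([R,Q])); c,C=p,R
        for k in range(1,n+1):
            a=p+(P-p)*k/n; A=S(k/n)
            print(np.round(C.inv().apply(a-c),1).tolist(),np.round((C.inv()*A).as_rotvec(degrees=True),1).tolist()); c,C=a,A
        p,R=P,Q
    return p,R
E
python3 - <<'E'
from h import *
print(pose()[1].as_matrix().round(3))
print(tool(0).as_matrix().round(2))
rows([((400,330,275),tool(0),8),((560,72,230),tool(30),8)])
E
```

```text
[[-0.907  0.422 -0.001]
 [ 0.422  0.907 -0.001]
 [ 0.    -0.002 -1.   ]]
[[-1.    0.03  0.  ]
 [ 0.03  1.    0.  ]
 [ 0.    0.   -1.  ]]
[-27.9, -13.3, -5.5] [-0.0, -0.0, -2.9]
[-27.2, -14.7, -5.5] [-0.0, -0.0, -2.9]
[-26.4, -16.1, -5.5] [-0.0, -0.0, -2.9]
[-25.6, -17.4, -5.5] [-0.0, -0.0, -2.9]
[-24.7, -18.7, -5.5] [-0.0, -0.0, -2.9]
[-23.7, -19.9, -5.5] [-0.0, -0.0, -2.9]
[-22.7, -21.1, -5.5] [-0.0, -0.0, -2.9]
[-21.6, -22.2, -5.6] [-0.0, -0.0, -2.9]
[-21.0, -31.6, 5.6] [0.0, 3.7, 0.0]
[-21.3, -31.6, 4.2] [0.0, 3.8, 0.0]
[-21.6, -31.6, 2.8] [0.0, 3.7, -0.0]
[-21.7, -31.6, 1.4] [-0.0, 3.8, -0.0]
[-21.7, -31.6, -0.0] [0.0, 3.7, -0.0]
[-21.7, -31.6, -1.4] [0.0, 3.8, -0.0]
[-21.6, -31.6, -2.8] [0.0, 3.8, 0.0]
[-21.3, -31.6, -4.2] [0.0, 3.7, -0.0]
```

Request:
{"name": "carry_out", "arguments": {
  "plan": [-28, -13, -5.5, 0, 0, -2.9, 0.5, -27, -15, -5.5, 0, 0, -2.9, 0.5, -26, -16, -5.5, 0, 0, -2.9, 0.5, -26, -17, -5.5, 0, 0, -2.9, 0.5, -25, -19, -5.5, 0, 0, -2.9, 0.5, -24, -20, -5.5, 0, 0, -2.9, 0.5, -23, -21, -5.5, 0, 0, -2.9, 0.5, -22, -22, -5.5, 0, 0, -2.9, 0.5]
}}

```text
time: 0.77
tool_pos: [402.1, 329.0, 275.2]
orientation: [-0.0, 0.014, 1.0, -0.0]
contact_force: [-0.1, -0.0, -0.1]
opening: 43.0
grip_force: 0.0
```

Request:
{"name": "carry_out", "arguments": {
  "plan": [-21, -32, 5.5, 0, 3.75, 0, 0.5, -21, -32, 4, 0, 3.75, 0, 0.5, -21.5, -32, 3, 0, 3.75, 0, 0.5, -21.5, -31, 1.5, 0, 3.75, 0, 0.5, -21.5, -31, 0, 0, 3.75, 0, 0.5, -21.5, -31, -1.5, 0, 3.75, 0, 0.5, -21.5, -31, -3, 0, 3.75, 0, 0.5, -21.5, -31, -4, 0, 3.75, 0, 0.5]
}}

```text
time: 1.43
tool_pos: [561.6, 72.6, 230.2]
orientation: [-0.26, 0.015, 0.965, 0.004]
contact_force: [1.1, 0.4, 0.0]
opening: 42.9
grip_force: 0.0
```

The arm reaches the 30° tilt. I'll check the slim driver's position with the wrist camera before descending.

```bash
python3 - <<'E'
from h import *
cal=cams.calibration("wrist"); p,d=cams.capture("wrist"); cv2.imwrite("pics/w1.png",p[:,:,::-1])
W=world("wrist",d,cal); print(pose()[0].round(1)); 
c=-cv2.Rodrigues(cal["rvec"])[0].T@cal["tvec"]; print("cam",c.round(0))
m=(p.max(2)<75)&(W[...,2]>50)&(W[...,2]<160)&(W[...,0]<600)&(W[...,0]>460)&(abs(W[...,1]-35)<70)
k,l,st,_=cv2.connectedComponentsWithStats(m.astype(np.uint8))
for i in range(1,k):
    if st[i,4]>300:
        P=W[l==i]; print(st[i],[x.round(2) for x in axis(P)],P.min(0).round(0),P.max(0).round(0))
        a=np.array([-.707,.022,.707]); t=(P-[577,71,70])@a
        for t0 in (10,30,50,70):
            q=P[abs(t-t0)<4]
            if len(q)>5: print(t0,"y",q[:,1].min().round(1),q[:,1].max().round(1),"x+z max",(q[:,0]+q[:,2]).max().round(1),np.median(q,0).round(1))
E
```

```text
[565.8  66.3 224.1]
cam [563.  74. 394.]
[ 239  193   28   74 1330] [array([527.91,   9.26, 121.9 ]), array([-0.79,  0.05,  0.61]), np.float64(-54.48), np.float64(27.46)] [498.  -5.  84.] [567.  21. 140.]
30 y -2.4 5.2 x+z max 657.0 [558.1   1.6  96.3]
50 y -1.1 18.4 x+z max 657.8 [544.    9.3 109.5]
70 y -5.5 19.6 x+z max 657.3 [528.7  10.2 122.9]
[313 209  14  66 543] [array([542.41,  72.06, 106.13]), array([-0.75,  0.03,  0.66]), np.float64(-56.72), np.float64(31.7)] [514.  66.  61.] [579.  80. 127.]
10 y 66.8 75.6 x+z max 654.4 [572.   71.1  80.3]
30 y 65.6 76.0 x+z max 654.6 [557.4  71.7  92.9]
50 y 67.2 76.4 x+z max 652.9 [542.9  72.3 106.7]
70 y 66.9 77.7 x+z max 651.0 [528.   72.4 120.5]
```

View pics/w1.png

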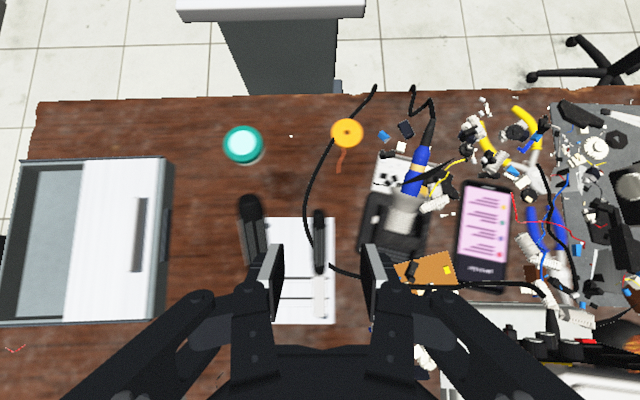

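The slim driver is centred at pixel (319,240), between the fingers, at y≈72. Its top surface gives x+z≈643 for the axis, which agrees with the first measurement.

```bash
python3 - <<'E'
from h import *
print(pose()[0],tool(30).inv().__mul__(pose()[1]).as_rotvec(degrees=True).round(2))
rows([((571,72,142),tool(30),6),((541,72,90),tool(30),6)])
E
```

```text
[565.77944509  66.2526845  224.11638855] [0.13 0.42 0.43]
[-7.6, 1.1, 11.4] [-0.0, -0.1, -0.1]
[-7.6, 1.1, 11.4] [-0.0, -0.1, -0.1]
[-7.6, 1.0, 11.4] [-0.0, -0.1, -0.1]
[-7.6, 1.0, 11.4] [-0.0, -0.1, -0.1]
[-7.6, 1.0, 11.4] [-0.0, -0.1, -0.1]
[-7.6, 1.0, 11.4] [-0.0, -0.1, -0.1]
[-0.0, -0.2, 10.0] [0.0, 0.0, 0.0]
[-0.0, -0.2, 10.0] [0.0, 0.0, 0.0]
[-0.0, -0.2, 10.0] [0.0, 0.0, 0.0]
[-0.0, -0.2, 10.0] [0.0, 0.0, 0.0]
[-0.0, -0.2, 10.0] [0.0, 0.0, 0.0]
[-0.0, -0.2, 10.0] [0.0, 0.0, 0.0]
```

Request:
{"name": "carry_out", "arguments": {
  "plan": [-7.5, 1, 11.5, 0, -0.1, -0.1, 0.5, -7.5, 1, 11.5, 0, -0.1, -0.1, 0.5, -7.5, 1, 11.5, 0, 0, 0, 0.5, -7.5, 1, 11.5, 0, 0, 0, 0.5, -7.5, 1, 11.5, 0, 0, 0, 0.5, -7.5, 1, 11.5, 0, 0, 0, 0.5, 0, 0, 0, 0, 0, 0, 0.5, 0, 0, 0, 0, 0, 0, 0.5]
}}

```text
time: 2.15
tool_pos: [565.2, 80.6, 147.7]
orientation: [-0.258, 0.013, 0.966, 0.004]
contact_force: [-0.2, 0.4, 0.2]
opening: 43.0
grip_force: 0.0
```

Request:
{"name": "carry_out", "arguments": {
  "plan": [0, 0, 10, 0, 0, 0, 0.5, 0, 0, 10, 0, 0, 0, 0.5, 0, 0, 10, 0, 0, 0, 0.5, 0, 0, 10, 0, 0, 0, 0.5, 0, 0, 10, 0, 0, 0, 0.5, 0, 0, 10, 0, 0, 0, 0.5, 0, 0, 0, 0, 0, 0, 0.5, 0, 0, 0, 0, 0, 0, 0.5]
}}

```text
time: 2.82
tool_pos: [535.4, 81.4, 95.8]
orientation: [-0.258, 0.013, 0.966, 0.004]
contact_force: [-1.0, 0.2, 0.7]
opening: 42.7
grip_force: 0.0
```

```bash
python3 - <<'E'
from h import *
cal=cams.calibration("wrist"); p,d=cams.capture("wrist"); cv2.imwrite("pics/w2.png",p[:,:,::-1])
P,R=pose(); W=world("wrist",d,cal); print(P.round(1),observe()["contact_force"].round(1))
T=R.inv().apply((W-P).reshape(-1,3)).reshape(W.shape)
m=(p.max(2)<75)&(abs(T[...,1])<20)&(T[...,2]>-40)&(T[...,2]<20)&(abs(T[...,0])<40)
k,l,st,_=cv2.connectedComponentsWithStats(m.astype(np.uint8))
for i in range(1,k):
    if st[i,4]>100:
        Q=T[l==i]; print(st[i],np.percentile(Q,[2,50,98],axis=0).round(1).tolist())
E
```

```text
[536.   81.4  96.3] [ 0.1 -0.8  1. ]
[ 289  211   32  112 2247] [[-38.0, -13.8, -18.7], [11.9, -6.2, -13.7], [30.7, 0.1, -2.7]]
[271 244  13  78 455] [[-9.7, -20.0, -37.9], [1.6, -19.9, -23.3], [11.6, -19.7, -3.0]]
```

The arm had been overshooting when I last read it, so the settled offset is larger: about −8 mm in tool y, plus small x and z corrections. I'll fix these, narrow the fingers, and check centring.

Request:
{"name": "carry_out", "arguments": {
  "plan": [0, -4, 0, 0, 0, 0, 0.5, -4, -4, 0, 0, 0, 0, 0.5, 0, 0, 4, 0, 0, 0, 0.4, 0, 0, 0, 0, 0, 0, 0.33, 0, 0, 0, 0, 0, 0, 0.33, 0, 0, 0, 0, 0, 0, 0.33, 0, 0, 0, 0, 0, 0, 0.33, 0, 0, 0, 0, 0, 0, 0.33]
}}

```text
time: 3.53
tool_pos: [537.2, 73.4, 90.9]
orientation: [-0.257, 0.013, 0.966, 0.004]
contact_force: [0.2, -0.7, -0.6]
opening: 28.1
grip_force: 0.0
```

```bash
python3 - <<'E'
from h import *
P,R=pose();cal=cams.calibration("wrist"); p,d=cams.capture("wrist"); cv2.imwrite("pics/w3.png",cv2.resize(p[180:400,230:410,::-1],None,fx=2.7,fy=2.7,interpolation=cv2.INTER_CUBIC))
W=world("wrist",d,cal); print(P.round(1),observe()["contact_force"].round(1))
T=R.inv().apply((W-P).reshape(-1,3)).reshape(W.shape)
m=(p.max(2)<75)&(abs(T[...,1])<12)&(T[...,2]>-40)&(T[...,2]<20)&(abs(T[...,0])<40)
k,l,st,_=cv2.connectedComponentsWithStats(m.astype(np.uint8))
for i in range(1,k):
    if st[i,4]>100:
        Q=T[l==i]; print(st[i],np.percentile(Q,[2,50,98],axis=0).round(1).tolist())
E
```

```text
[537.2  73.4  90.9] [-0.5  0.7  0.4]
[ 305  206   31  119 2521] [[-37.6, -6.4, -22.7], [13.3, 0.8, -17.4], [34.7, 8.0, -6.2]]
```

View pics/w3.png

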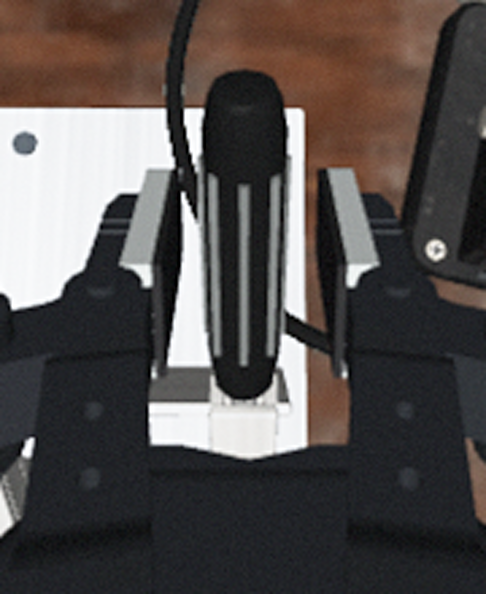

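The handle, centred at crop px 245, lies midway between the pads (165 and 330). I'll close the gripper.

Request:
{"name": "carry_out", "arguments": {
  "plan": [0, 0, 0, 0, 0, 0, 0.25, 0, 0, 0, 0, 0, 0, 0.2, 0, 0, 0, 0, 0, 0, 0.1, 0, 0, 0, 0, 0, 0, 0, 0, 0, 0, 0, 0, 0, 0, 0, 0, 0, 0, 0, 0, 0, 0, 0, 0, 0, 0, 0, 0, 0, 0, 0, 0, 0, 0, 0]
}}

```text
time: 4.25
tool_pos: [537.2, 73.4, 90.9]
orientation: [-0.257, 0.013, 0.966, 0.005]
contact_force: [0.1, -0.3, 1.7]
opening: 13.7
grip_force: 58.4
```

```bash
python3 - <<'E'
from h import *
P,R=pose(); print(P.round(1),R.inv().apply([-.7065,.022,.707]).round(3),(tool(30).inv()*R).as_rotvec(degrees=True).round(1),observe()["contact_force"].round(1))
E
```

```text
[537.2  73.4  90.9] [ 0.965  0.004 -0.262] [ 0.  -0.2 -0.2] [ 0.1 -0.3  1.7]
```

Gripped at 58 N. I'll pull along the axis, slowly at first, and check the stand with the side camera.

Request:
{"name": "carry_out", "arguments": {
  "plan": [2.9, 0, -0.8, 0, 0, 0, 0, 3.9, 0, -1.05, 0, 0, 0, 0, 4.8, 0, -1.3, 0, 0, 0, 0, 4.8, 0, -1.3, 0, 0, 0, 0, 4.8, 0, -1.3, 0, 0, 0, 0, 4.8, 0, -1.3, 0, 0, 0, 0, 2.9, 0, -0.8, 0, 0, 0, 0, 0, 0, 0, 0, 0, 0, 0]
}}

```text
time: 4.92
tool_pos: [515.5, 73.9, 112.7]
orientation: [-0.257, 0.013, 0.966, 0.004]
contact_force: [-0.7, -1.1, -0.9]
opening: 13.4
grip_force: 58.5
```

```bash
python3 - <<'E'
from h import *
P,R=pose(); print(P.round(1),observe()["contact_force"].round(1),observe()["opening"])
p,d=cams.capture("side"); cv2.imwrite("pics/s4.png",cv2.resize(p[190:300,270:380,::-1],None,fx=5,fy=5,interpolation=cv2.INTER_CUBIC))
E
```

```text
[515.5  73.9 112.7] [-0.7 -1.1 -0.9] 13.391134455824096
```

View pics/s4.png

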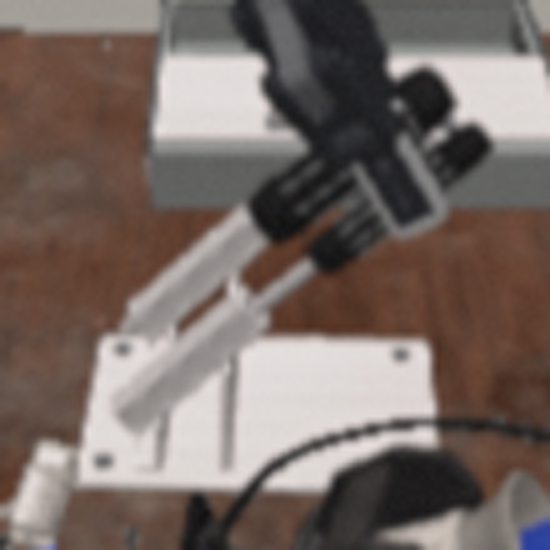

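The shank is out about 30 mm (crop 290,285), and the stand is flat and in place. I'll keep pulling.

Request:
{"name": "carry_out", "arguments": {
  "plan": [4.8, 0, -1.3, 0, 0, 0, 0, 7.7, 0, -2.1, 0, 0, 0, 0, 7.7, 0, -2.1, 0, 0, 0, 0, 7.7, 0, -2.1, 0, 0, 0, 0, 7.7, 0, -2.1, 0, 0, 0, 0, 7.7, 0, -2.1, 0, 0, 0, 0, 7.7, 0, -2.1, 0, 0, 0, 0, 7.7, 0, -2.1, 0, 0, 0, 0]
}}

```text
time: 5.63
tool_pos: [472.4, 75.0, 155.8]
orientation: [-0.257, 0.013, 0.966, 0.004]
contact_force: [1.1, 0.9, -0.5]
opening: 13.6
grip_force: 58.4
```

Request:
{"name": "carry_out", "arguments": {
  "plan": [9.7, 0, -2.6, 0, 0, 0, 0, 9.7, 0, -2.6, 0, 0, 0, 0, 9.7, 0, -2.6, 0, 0, 0, 0, 9.7, 0, -2.6, 0, 0, 0, 0, 9.7, 0, -2.6, 0, 0, 0, 0, 4.8, 0, -1.3, 0, 0, 0, 0, 0, 0, 0, 0, 0, 0, 0, 0, 0, 0, 0, 0, 0, 0]
}}

```text
time: 6.3
tool_pos: [433.9, 76.0, 194.1]
orientation: [-0.257, 0.013, 0.966, 0.004]
contact_force: [-0.4, 0.5, -0.3]
opening: 13.5
grip_force: 58.4
```

```bash
python3 - <<'E'
from h import *
P,R=pose(); print(P.round(1),observe()["contact_force"].round(1),observe()["opening"])
p,d=cams.capture("side"); p2,d2=cams.capture("top")
o=np.zeros((600,800,3),np.uint8); o[:400,:480]=cv2.resize(p[130:290,250:442,::-1],(480,400)); o[:400,490:790]=cv2.resize(p2[150:250,230:305,::-1],(300,400)); cv2.imwrite("pics/s5.png",o[:400])
for n,q,D in(("top",p2,d2),("side",p,d)):
  W=world(n,D); m=(q.max(2)<70)&(W[...,1]>55)&(W[...,1]<95)&(W[...,0]>380)&(W[...,0]<560)&(W[...,2]>110)&(W[...,2]<260)
  Q=W[m]; a=np.array([-.707,.022,.707]); 
  print(n,len(Q))
W=world("top",d2); m=(p2.min(2)>150)&(W[...,2]<15)&(W[...,0]>495)&(W[...,0]<655)&(W[...,1]>-25)&(W[...,1]<100)
print(cv2.minAreaRect(W[m][:,:2].astype(np.float32)))
E
```

```text
[433.9  76.  194.1] [-0.4  0.5 -0.3] 13.477578714321405
top 280
side 312
((573.4984741210938, 38.17585372924805), (104.17130279541016, 140.5143280029297), 88.37063598632812)
```

View pics/s5.png

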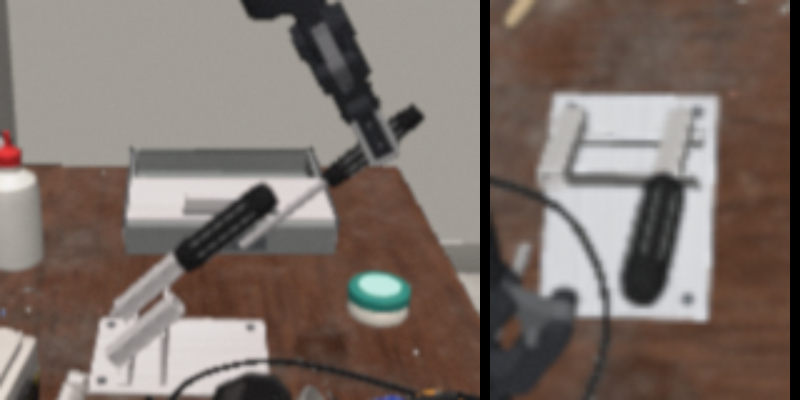

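Step 1 is done: the driver is out with its tip clear, and the stand is at the same measured pose. Next I'll turn the driver level and carry it over the bay, whose centre is ≈(525,−280).

```bash
python3 - <<'E'
from h import *
s=rows([((440,60,230),tool(-15.2,0),8)]); print(); rows([((483,-280,130),tool(-15.2,0),14)],s)
E
```

```text
[1.6, -2.0, -4.3] [0.0, -5.6, -0.2]
[1.1, -2.0, -4.5] [0.0, -5.6, -0.2]
[0.7, -2.0, -4.6] [0.0, -5.6, -0.2]
[0.3, -2.0, -4.6] [0.0, -5.6, -0.2]
[-0.2, -2.0, -4.6] [0.0, -5.6, -0.2]
[-0.6, -2.0, -4.6] [0.0, -5.6, -0.2]
[-1.1, -2.0, -4.5] [0.0, -5.6, -0.2]
[-1.5, -2.0, -4.4] [0.0, -5.6, -0.2]

[-1.1, -24.3, 7.7] [0.0, 0.0, 0.0]
[-1.1, -24.3, 7.7] [0.0, 0.0, 0.0]
[-1.1, -24.3, 7.7] [0.0, 0.0, 0.0]
[-1.1, -24.3, 7.7] [0.0, 0.0, 0.0]
[-1.1, -24.3, 7.7] [0.0, 0.0, 0.0]
[-1.1, -24.3, 7.7] [0.0, 0.0, 0.0]
[-1.1, -24.3, 7.7] [0.0, 0.0, 0.0]
[-1.1, -24.3, 7.7] [0.0, 0.0, 0.0]
[-1.1, -24.3, 7.7] [0.0, 0.0, 0.0]
[-1.1, -24.3, 7.7] [0.0, 0.0, 0.0]
[-1.1, -24.3, 7.7] [0.0, 0.0, 0.0]
[-1.1, -24.3, 7.7] [0.0, 0.0, 0.0]
[-1.1, -24.3, 7.7] [0.0, 0.0, 0.0]
[-1.1, -24.3, 7.7] [0.0, 0.0, 0.0]
```

Request:
{"name": "carry_out", "arguments": {
  "plan": [1.5, -2, -4.5, 0, -5.6, -0.2, 0, 1, -2, -4.5, 0, -5.6, -0.2, 0, 0.5, -2, -4.5, 0, -5.6, -0.2, 0, 0, -2, -4.5, 0, -5.6, -0.2, 0, 0, -2, -4.5, 0, -5.6, -0.2, 0, -0.5, -2, -4.5, 0, -5.6, -0.2, 0, -1, -2, -4.5, 0, -5.6, -0.2, 0, -1.5, -2, -4.5, 0, -5.6, -0.2, 0]
}}

```text
time: 7.07
tool_pos: [440.3, 59.7, 230.4]
orientation: [0.133, 0.001, 0.991, 0.003]
contact_force: [-1.2, -0.3, -0.9]
opening: 13.6
grip_force: 58.6
```

Request:
{"name": "carry_out", "arguments": {
  "plan": [0, -12, 0, 0, 0, 0, 0, -4, -26, 0, 0, 0, 0, 0, -6, -28, 0, 0, 0, 0, 0, -6, -28, 0, 0, 0, 0, 0, -6, -28, 0, 0, 0, 0, 0, -6, -28, 0, 0, 0, 0, 0, -6, -28, 0, 0, 0, 0, 0, -6, -28, 0, 0, 0, 0, 0]
}}

```text
time: 7.73
tool_pos: [478.5, -147.9, 238.8]
orientation: [0.13, 0.001, 0.992, 0.003]
contact_force: [0.3, 0.8, 0.2]
opening: 14.1
grip_force: 58.6
```

Request:
{"name": "carry_out", "arguments": {
  "plan": [0, -28, 8, 0, 0, 0, 0, 0, -28, 8, 0, 0, 0, 0, 0, -28, 8, 0, 0, 0, 0, 0, -28, 8, 0, 0, 0, 0, 0, -14, 8, 0, 0, 0, 0, 0, -8, 8, 0, 0, 0, 0, 0, 0, 0, 0, 0, 0, 0, 0, 0, 0, 0, 0, 0, 0]
}}

```text
time: 8.4
tool_pos: [490.5, -279.5, 191.2]
orientation: [0.13, 0.001, 0.992, 0.004]
contact_force: [0.0, 0.2, 0.1]
opening: 13.9
grip_force: 58.7
```

```bash
python3 - <<'E'
from h import *
cams.capture("top"); cams.capture("top")
P,R=pose(); print(P.round(1),(tool(-15.2,0).inv()*R).as_rotvec(degrees=True).round(1),observe()["opening"],observe()["grip_force"])
p,d=cams.capture("side"); p2,d2=cams.capture("top")
o=np.zeros((400,800,3),np.uint8); o[:,:400]=cv2.resize(p[90:250,280:440,::-1],(400,400)); o[:400,410:790]=cv2.resize(p2[165:275,320:425,::-1],(380,400)); cv2.imwrite("pics/s6.png",o)
E
```

```text
[ 490.9 -279.1  192.4] [-0.3  0.2  0.1] 13.322298181509225 58.66783618927002
```

View pics/s6.png

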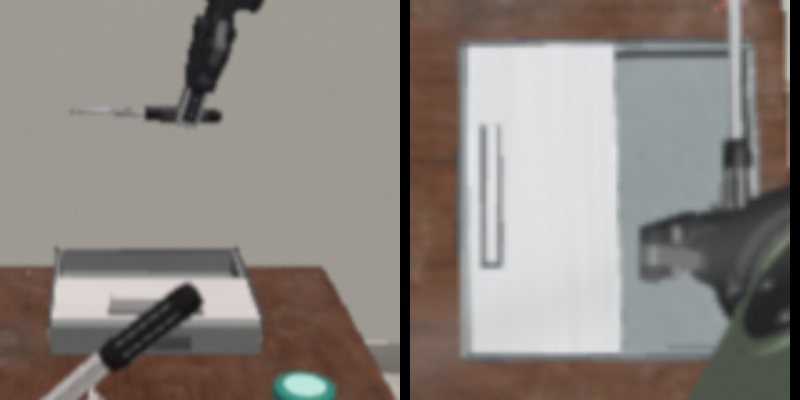

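Driver is level (side crop, handle at 185,113). Checking its world position from top and side depth before lowering.

```bash
python3 - <<'E'
from h import *
P,R=pose(); print(P.round(1))
for n in("top","side"):
    p,d=cams.capture(n); W=world(n,d); D=W-P
    m=(D[...,0]>15)&(D[...,0]<150)&(abs(D[...,1])<25)&(abs(D[...,2]-5)<25)
    k,l,st,_=cv2.connectedComponentsWithStats(m.astype(np.uint8)); Q=W[l==1+st[1:,4].argmax()]
    print(n,len(Q),Q.min(0).round(1),Q.max(0).round(1))
    for a in range(500,650,20):
        q=Q[abs(Q[:,0]-a)<10]
        if len(q): print(a,len(q),np.median(q,0).round(1))
E
```

```text
[ 491.1 -279.2  192.9]
top 244 [ 506.6 -287.5  203. ] [ 610.8 -271.5  214.1]
500 18 [ 508.4 -277.9  210.2]
520 88 [ 519.4 -278.1  210.5]
540 40 [ 538.5 -279.9  208.1]
560 34 [ 559.1 -278.7  208.1]
580 31 [ 579.6 -279.2  209.2]
600 30 [ 599.8 -279.9  209.7]
620 3 [ 610.7 -280.1  210.9]
side 142 [ 506.5 -284.   193.7] [ 610.  -269.4  211.1]
500 14 [ 508.2 -274.3  204. ]
520 44 [ 520.  -274.3  204.4]
540 27 [ 537.8 -277.6  205.2]
560 17 [ 558.4 -278.8  205.6]
580 16 [ 580.3 -278.6  206.1]
600 23 [ 599.7 -279.2  207.3]
620 1 [ 610.  -279.8  204.2]
```

```bash
python3 - <<'E'
from h import *
P,R=pose(); print(P)
s=rows([((484,-281,50),R,7)]); rows([((484,-281,11),R,7)],s)
E
```

```text
[ 491.09552814 -279.37666432  192.87588642]
[6.3, -0.3, 19.4] [0.0, 0.0, 0.0]
[6.3, -0.3, 19.4] [0.0, 0.0, 0.0]
[6.3, -0.3, 19.4] [0.0, 0.0, 0.0]
[6.3, -0.3, 19.4] [0.0, 0.0, 0.0]
[6.3, -0.3, 19.4] [0.0, 0.0, 0.0]
[6.3, -0.3, 19.4] [0.0, 0.0, 0.0]
[6.3, -0.3, 19.4] [0.0, 0.0, 0.0]
[1.4, -0.0, 5.4] [0.0, 0.0, 0.0]
[1.4, -0.0, 5.4] [0.0, 0.0, 0.0]
[1.4, -0.0, 5.4] [0.0, 0.0, 0.0]
[1.4, -0.0, 5.4] [0.0, 0.0, 0.0]
[1.4, -0.0, 5.4] [0.0, 0.0, 0.0]
[1.4, -0.0, 5.4] [0.0, 0.0, 0.0]
[1.4, -0.0, 5.4] [0.0, 0.0, 0.0]
```

Request:
{"name": "carry_out", "arguments": {
  "plan": [6.5, 0, 19, 0, 0, 0, 0, 6.5, -0.5, 19, 0, 0, 0, 0, 6.5, -0.5, 19, 0, 0, 0, 0, 6.5, -0.5, 19, 0, 0, 0, 0, 6.5, -0.5, 19, 0, 0, 0, 0, 6.5, 0, 19, 0, 0, 0, 0, 4, 0, 12, 0, 0, 0, 0, 0, 0, 0, 0, 0, 0, 0]
}}

```text
time: 9.37
tool_pos: [480.4, -279.8, 56.9]
orientation: [0.128, 0.001, 0.992, 0.004]
contact_force: [0.0, 0.5, -0.7]
opening: 13.6
grip_force: 58.7
```

Request:
{"name": "carry_out", "arguments": {
  "plan": [1.5, 0, 5.5, 0, 0, 0, 0, 1.5, 0, 5.5, 0, 0, 0, 0, 1.5, 0, 5.5, 0, 0, 0, 0, 1.5, 0, 5.5, 0, 0, 0, 0, 0, 0, 0, 0, 0, 0, 0, 0, 0, 0, 0, 0, 0, 0, 0, 0, 0, 0, 0, 0, 0, 0, 0, 0, 0, 0, 0, 0]
}}

```text
time: 10.03
tool_pos: [482.1, -281.5, 36.9]
orientation: [0.131, 0.001, 0.991, 0.002]
contact_force: [-0.2, 0.2, -0.2]
opening: 13.6
grip_force: 58.7
```

Request:
{"name": "carry_out", "arguments": {
  "plan": [1, 0, 5.5, 0, 0, 0, 0, 1, 0, 5.5, 0, 0, 0, 0, 1, 0, 5.5, 0, 0, 0, 0, 1, 0, 4, 0, 0, 0, 0, 0, 0, 2, 0, 0, 0, 0, 0, 0, 0, 0, 0, 0, 0, 0, 0, 0, 0, 0, 0, 0, 0, 0, 0, 0, 0, 0, 0]
}}

```text
time: 10.7
tool_pos: [484.0, -281.3, 13.9]
orientation: [0.131, 0.001, 0.991, 0.002]
contact_force: [0.9, -0.0, -0.3]
opening: 13.2
grip_force: 58.7
```

```bash
python3 - <<'E'
from h import *
s=observe();P,R=pose(); print(P.round(1),s["contact_force"].round(1))
p,d=cams.capture("top"); W=world("top",d); D=W-P
m=(D[...,0]>15)&(D[...,0]<160)&(abs(D[...,1])<15)&(W[...,2]>13)&(W[...,2]<45)
k,l,st,_=cv2.connectedComponentsWithStats(m.astype(np.uint8)); Q=W[l==1+st[1:,4].argmax()]
for a in range(500,650,20):
    q=Q[abs(Q[:,0]-a)<10]
    if len(q): print(a,len(q),np.median(q,0).round(1))
E
```

```text
[ 484.  -281.3   13.9] [ 0.9 -0.  -0.3]
500 39 [ 504.2 -278.9   30.8]
520 42 [ 518.2 -280.7   31.7]
540 17 [ 540.2 -282.    29. ]
560 21 [ 562.  -281.    29.9]
580 24 [ 579.9 -281.1   30.6]
600 18 [ 597.1 -281.6   31. ]
```

Request:
{"name": "carry_out", "arguments": {
  "plan": [0.5, 0, 1.5, 0, 0, 0, 0, 0.5, 0, 1.5, 0, 0, 0, 0, 0, 0, 0, 0, 0, 0, 0, 0, 0, 0, 0, 0, 0, 0.25, 0, 0, 0, 0, 0, 0, 0.3, 0, 0, 0, 0, 0, 0, 0.35, 0, 0, 0, 0, 0, 0, 0.4, 0, 0, 0, 0, 0, 0, 0.4]
}}

```text
time: 11.42
tool_pos: [483.7, -281.2, 10.7]
orientation: [0.131, 0.001, 0.991, 0.003]
contact_force: [0.2, 0.1, -0.2]
opening: 34.2
grip_force: 0.0
```

Request:
{"name": "carry_out", "arguments": {
  "plan": [0, 0, 0, 0, 0, 0, 0.4, 0, 0, -4, 0, 0, 0, 0.4, 0, 0, -8, 0, 0, 0, 0.4, 0, 0, -16, 0, 0, 0, 0.4, 0, 0, -20, 0, 0, 0, 0.4, 0, 0, -20, 0, 0, 0, 0.4, 0, 0, -20, 0, 0, 0, 0.4, 0, 0, -12, 0, 0, 0, 0.4]
}}

```text
time: 12.08
tool_pos: [457.8, -282.2, 109.9]
orientation: [0.132, 0.001, 0.991, 0.001]
contact_force: [-0.1, 0.3, -0.5]
opening: 34.0
grip_force: 0.0
```

Request:
{"name": "carry_out", "arguments": {
  "plan": [-2, 10, -10, 0, 3.8, 0, 0, -2, 30, -2, 0, 3.8, 0, 0, -2, 30, 0, 0, 3.8, 0, 0, -2, 30, 0, 0, 3.8, 0, 0, -2, 20, 0, 0, 0, 0, 0, 0, 12, 0, 0, 0, 0, 0, 0, 0, 0, 0, 0, 0, 0, 0, 0, 0, 0, 0, 0, 0]
}}

```text
time: 12.75
tool_pos: [464.4, -149.9, 121.1]
orientation: [-0.002, -0.0, 1.0, 0.002]
contact_force: [0.0, -0.9, -0.3]
opening: -0.2
grip_force: 0.0
```

```bash
python3 - <<'E'
from h import *
cams.capture("top"); 
P,R=pose(); print(P.round(1),(tool(0,0).inv()*R).as_rotvec(degrees=True).round(1))
p,d=cams.capture("top"); p2,d2=cams.capture("side")
o=np.zeros((400,800,3),np.uint8); o[:,:400]=cv2.resize(p2[90:250,280:440,::-1],(400,400)); o[:400,410:790]=cv2.resize(p[165:275,320:425,::-1],(380,400)); cv2.imwrite("pics/s7.png",o)
W=world("top",d); m=(W[...,2]>8)&(W[...,2]<32)&(W[...,1]<-240)&(W[...,1]>-318)&(W[...,0]>432)&(W[...,0]<618)
k,l,st,_=cv2.connectedComponentsWithStats(m.astype(np.uint8)); i=1+st[1:,4].argmax();Q=W[l==i]; print(st[i],np.percentile(Q,[1,50,99],axis=0).round(1).tolist())
for n,D in(("top",d),("side",d2)):
    V=world(n,D); m=(V[...,2]>46)&(V[...,2]<62)&(V[...,1]>-175)&(V[...,1]<-110)&(V[...,0]>440)&(V[...,0]<620); Q=V[m]
    print(n,len(Q),np.percentile(Q,[1,50,99],axis=0).round(1).tolist())
E
```

```text
[ 464.4 -150.5  121.1] [-0.3  0.2  0.1]
[393 187   5  20  47] [[556.5, -288.8, 9.2], [581.7, -281.8, 15.7], [603.8, -279.5, 20.1]]Traceback (most recent call last):
  File "<stdin>", line 10, in <module>
    return _quantile_unchecked(
        a, q, axis, out, overwrite_input, method, keepdims, weights)
    return _ureduce(a,
                    func=_quantile_ureduce_func,
    ...<5 lines>...
                    overwrite_input=overwrite_input,
                    method=method)
    r = func(a, **kwargs)
    result = _quantile(arr,
                       quantiles=q,
    ...<2 lines>...
                       out=out,
                       weights=wgt)
    slices_having_nans = np.isnan(arr[-1, ...])
                                  ~~~^^^^^^^^^
IndexError: index -1 is out of bounds for axis 0 with size 0
```

View pics/s7.png

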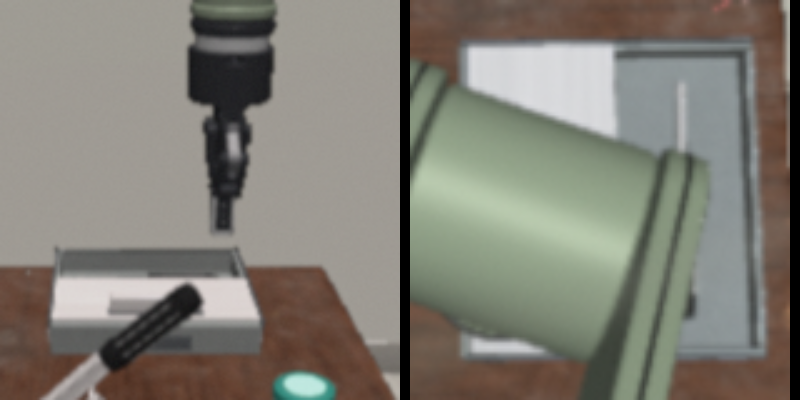

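The driver lies flat in the bay (top crop: shank at 680,115, butt at 690,305). Now I'll take the shut fingers behind the rib (centre ≈(525,−151)) to push it toward −y.

Request:
{"name": "carry_out", "arguments": {
  "plan": [-15, 10, 0, 0, 0, 0, 0, -15, 10, 0, 0, 0, 0, 0, -15, 10, 0, 0, 0, 0, 0, -15, 8, 0, 0, 0, 0, 0, 0, 0, 20, 0, 0, 0, 0, 0, 0, 20, 0, 0, 0, 0, 0, 0, 10, 0, 0, 0, 0, 0, 0, 0, 0, 0, 0, 0]
}}

```text
time: 13.57
tool_pos: [522.7, -112.1, 68.5]
orientation: [-0.004, 0.001, 1.0, 0.003]
contact_force: [-0.7, -0.3, -1.3]
opening: 0.1
grip_force: 0.0
```

```bash
python3 - <<'E'
from h import *
cams.capture("side")
P,R=pose(); print(P.round(1),(tool(0,0).inv()*R).as_rotvec(degrees=True).round(1))
E
```

```text
[ 523.7 -112.2   69.9] [-0.3  0.3  0.1]
```

Request:
{"name": "carry_out", "arguments": {
  "plan": [0, 0, 10, 0, 0, 0, 0, 0, 0, 10, 0, 0, 0, 0, 0, 0, 4.5, 0, 0, 0, 0, 0, 0, 0, 0, 0, 0, 0, 0, -8, 0, 0, 0, 0, 0, 0, -5, 0, 0, 0, 0, 0, 0, -5, 0, 0, 0, 0, 0, 0, -5, 0, 0, 0, 0, 0]
}}

```text
time: 14.28
tool_pos: [524.9, -135.2, 46.6]
orientation: [-0.001, 0.001, 1.0, 0.003]
contact_force: [-1.3, -0.4, -0.4]
opening: -0.1
grip_force: 0.0
```

Request:
{"name": "carry_out", "arguments": {
  "plan": [0, -5, 0, 0, 0, 0, 0, 0, -6, 0, 0, 0, 0, 0, 0, -6, 0, 0, 0, 0, 0, 0, -7, 0, 0, 0, 0, 0, 0, -7, 0, 0, 0, 0, 0, 0, -7, 0, 0, 0, 0, 0, 0, -7, 0, 0, 0, 0, 0, 0, -7, 0, 0, 0, 0, 0]
}}

```text
time: 14.95
tool_pos: [524.6, -187.1, 46.0]
orientation: [-0.001, 0.001, 1.0, 0.003]
contact_force: [1.1, 1.8, 2.7]
opening: 0.1
grip_force: 0.9
```

```bash
python3 - <<'E'
from h import *
p,d=cams.capture("top");P,R=pose(); print(P.round(1),observe()["contact_force"].round(1))
W=world("top",d); m=(p.min(2)>140)&(abs(W[...,2]-37)<5)&(W[...,0]>560)&(W[...,0]<620)&(W[...,1]<-120)&(W[...,1]>-340)
print(m.sum(),np.percentile(W[m][:,1],[1,99]).round(1))
E
```

```text
[ 524.6 -188.3   45.9] [-0.3 -1.3  0.7]Traceback (most recent call last):
  File "<stdin>", line 4, in <module>
    return _quantile_unchecked(
        a, q, axis, out, overwrite_input, method, keepdims, weights)
    return _ureduce(a,
                    func=_quantile_ureduce_func,
    ...<5 lines>...
                    overwrite_input=overwrite_input,
                    method=method)
    r = func(a, **kwargs)
    result = _quantile(arr,
                       quantiles=q,
    ...<2 lines>...
                       out=out,
                       weights=wgt)
    slices_having_nans = np.isnan(arr[-1, ...])
                                  ~~~^^^^^^^^^
IndexError: index -1 is out of bounds for axis 0 with size 0
```

Request:
{"name": "carry_out", "arguments": {
  "plan": [0, -5, 0, 0, 0, 0, 0, 0, -6, 0, 0, 0, 0, 0, 0, -6, 0, 0, 0, 0, 0, 0, -5, 0, 0, 0, 0, 0, 0, -4, 0, 0, 0, 0, 0, 0, -3, 0, 0, 0, 0, 0, 0, -2, 0, 0, 0, 0, 0, 0, 0, 0, 0, 0, 0, 0]
}}

```text
time: 15.67
tool_pos: [524.4, -217.8, 45.7]
orientation: [-0.002, 0.001, 1.0, 0.003]
contact_force: [0.4, 0.3, -0.2]
opening: -0.0
grip_force: 0.0
```

Request:
{"name": "carry_out", "arguments": {
  "plan": [0, -1, 0, 0, 0, 0, 0, 0, -1, 0, 0, 0, 0, 0, 0, -1, 0, 0, 0, 0, 0, 0, -1, 0, 0, 0, 0, 0, 0, -1, 0, 0, 0, 0, 0, 0, -1, 0, 0, 0, 0, 0, 0, 0, 0, 0, 0, 0, 0, 0, 0, 0, 0, 0, 0, 0]
}}

```text
time: 16.33
tool_pos: [524.4, -223.5, 45.7]
orientation: [-0.002, 0.0, 1.0, 0.003]
contact_force: [0.3, -0.0, 0.9]
opening: -0.2
grip_force: 0.2
```

Request:
{"name": "carry_out", "arguments": {
  "plan": [0, -1, 0, 0, 0, 0, 0, 0, -1, 0, 0, 0, 0, 0, 0, -1, 0, 0, 0, 0, 0, 0, -1, 0, 0, 0, 0, 0, 0, -1, 0, 0, 0, 0, 0, 0, 0, 0, 0, 0, 0, 0, 0, 0, 0, 0, 0, 0, 0, 0, 0, 0, 0, 0, 0, 0]
}}

```text
time: 17.0
tool_pos: [524.5, -228.5, 45.7]
orientation: [-0.002, 0.0, 1.0, 0.003]
contact_force: [-0.1, -0.3, -0.5]
opening: 0.1
grip_force: 0.3
```

```bash
python3 - <<'E'
from h import *
p,d=cams.capture("top");P,R=pose(); print(P.round(1),observe()["contact_force"].round(1))
W=world("top",d); m=(W[...,2]>46)&(W[...,2]<62)&(W[...,0]>555)&(W[...,0]<590)&(W[...,1]<-120); print(np.median(W[m],0).round(1),m.sum())
v=(p.min(2)>140)&(W[...,2]>33)&(W[...,2]<42)&(W[...,0]>425)&(W[...,0]<625)&(W[...,1]<-120)&(W[...,1]>-345);Q=W[v]
print(v.sum(),np.percentile(Q,[1,99],axis=0).round(1) if v.sum() else 0)
E
```

```text
[ 524.5 -228.4   45.7] [-0.1  0.9  0.4]
[nan nan nan] 0
521 [[ 479.9 -310.8   33. ]
 [ 620.3 -137.1   40.5]]
  return _methods._mean(a, axis=axis, dtype=dtype,
  ret = um.true_divide(
```

Request:
{"name": "carry_out", "arguments": {
  "plan": [0, -1, 0, 0, 0, 0, 0, 0, -1, 0, 0, 0, 0, 0, 0, -1, 0, 0, 0, 0, 0, 0, -1, 0, 0, 0, 0, 0, 0, -1, 0, 0, 0, 0, 0, 0, -1, 0, 0, 0, 0, 0, 0, 0, 0, 0, 0, 0, 0, 0, 0, 0, 0, 0, 0, 0]
}}

```text
time: 17.72
tool_pos: [524.3, -229.4, 45.6]
orientation: [-0.002, 0.002, 1.0, 0.007]
contact_force: [2.5, 17.3, 3.3]
opening: 0.2
grip_force: 8.9
```

Request:
{"name": "carry_out", "arguments": {
  "plan": [0, -1, 0, 0, 0, 0, 0, 0, -1, 0, 0, 0, 0, 0, 0, -1, 0, 0, 0, 0, 0, 0, 0, 0, 0, 0, 0, 0, 0, 0, 0, 0, 0, 0, 0, 0, 0, 0, 0, 0, 0, 0, 0, 0, 0, 0, 0, 0, 0, 0, 0, 0, 0, 0, 0, 0]
}}

```text
time: 18.38
tool_pos: [524.3, -229.7, 45.6]
orientation: [-0.003, 0.002, 1.0, 0.009]
contact_force: [3.9, 25.6, 5.6]
opening: 0.0
grip_force: 13.2
```

A firm stop came at TCP y≈−229.5, close to the expected −227. I'll back off, lift and verify.

Request:
{"name": "carry_out", "arguments": {
  "plan": [0, 10, 0, 0, 0, 0, 0, 0, 12, 0, 0, 0, 0, 0, 0, 8, 0, 0, 0, 0, 0, 0, 0, -20, 0, 0, 0, 0, 0, 0, -40, 0, 0, 0, 0, 0, 0, -40, 0, 0, 0, 0, 25, 0, -40, 0, 0, 0, 0, 25, 0, -30, 0, 0, 0, 0]
}}

```text
time: 19.05
tool_pos: [479.0, -208.8, 213.9]
orientation: [0.0, -0.0, 1.0, 0.001]
contact_force: [-0.5, -0.6, 0.3]
opening: 0.0
grip_force: 0.0
```

Request:
{"name": "carry_out", "arguments": {
  "plan": [35, 15, 0, 0, 0, 0, 0, 35, 15, 0, 0, 0, 0, 0, 35, 15, 0, 0, 0, 0, 0, 20, 10, 0, 0, 0, 0, 0, 0, 0, 0, 0, 0, 0, 0, 0, 0, 0, 0, 0, 0, 0, 0, 0, 0, 0, 0, 0, 0, 0, 0, 0, 0, 0, 0, 0]
}}

```text
time: 19.72
tool_pos: [354.2, -153.8, 212.2]
orientation: [-0.001, 0.0, 1.0, 0.002]
contact_force: [-0.0, -0.5, -0.0]
opening: 0.1
grip_force: 0.0
```

```bash
python3 - <<'E'
from h import *
p,d=cams.capture("top");p2,d2=cams.capture("side");P,R=pose(); print(P.round(1),observe()["contact_force"].round(1))
W=world("top",d); m=(W[...,2]>48)&(W[...,2]<62)&(W[...,0]>470)&(W[...,0]<600)&(W[...,1]<-120)&(W[...,1]>-320); print("rib",np.median(W[m],0).round(1),m.sum())
v=(p.min(2)>140)&(W[...,2]>33)&(W[...,2]<42)&(W[...,0]>425)&(W[...,0]<625)&(W[...,1]<-120)&(W[...,1]>-345);Q=W[v]
print(np.percentile(Q,[1,99],axis=0).round(1))
o=np.zeros((460,800,3),np.uint8); o[:400,:380]=cv2.resize(p2[140:300,270:422,::-1],(380,400)); o[:,390:790]=cv2.resize(p[155:285,235:430,::-1],(400,460*400//600+100))[:460] if 0 else cv2.resize(p[110:300,230:430,::-1],(400,380)).repeat(1,0)[:380] if 0 else np.pad(cv2.resize(p[110:300,230:430,::-1],(400,380)),((0,80),(0,0),(0,0))); cv2.imwrite("pics/s8.png",o)
E
```

```text
[ 354.  -153.6  211.9] [-0.4  0.1  0.4]
rib [ 522.7 -244.5   54.7] 140
[[ 427.1 -326.2   33.1]
 [ 622.1 -139.6   40.9]]
```

View pics/s8.png

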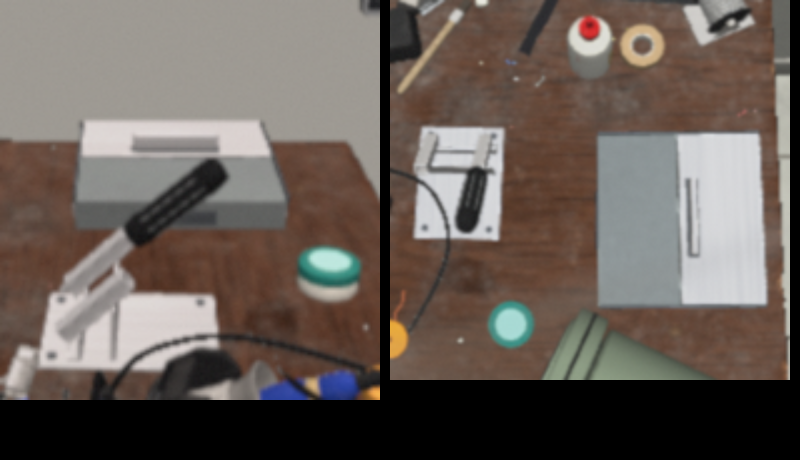

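The rib moved 93.4 mm (−151.1 → −244.5), and the stop was firm, so the cover is shut. The stand, thick driver, bottle and pot are all in place, and the arm is clear.

```bash
python3 -c "
from station import arm; print(arm.job_done())"
```

```text
the job is handed in; nothing more can be done
None
```

The slim driver lies in the bay with the cover shut over it. The stand, thick driver, bottle and pot looked undisturbed in the last pictures. The job is handed in, with no verdict returned.

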